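Turn the wide sample leaf over on the counter flip stand

ROBOT

A 6-joint arm with a two-finger parallel gripper is mounted at the origin on the work surface. World frame = base frame: x ahead of the robot, y to its left, z up, the work surface at z = 0. Lengths are in m, angles in rad, forces in N, time in s.
With the tool pointing down it reaches from about 0.275 to 0.775 m from the base axis. Payload 14.6 kg.
Tool frame: the origin (TCP) lies between the finger pads; the fingertips stand 22 mm ahead of it and the grasp point (between the pads) lies 3 mm ahead of it; z points along the fingers, y is the line along which they close (so a half turn about z gives the same grasp; the last joint's range is limited). The gripper opens to 85 mm and grips with 20 to 120 N. Pads are 22 mm wide; open, the fingers measure 114 mm over their backs; the gripper's body (76 mm by 85 mm) begins 54 mm behind the grasp point. The pads swing forward as they close: fully open they stand 13 mm farther back than shut.
Start: joints at [1.016, 0.263, -0.048, 1.259, 0, 1.415], TCP at [0.204, 0.484, 0.224] pointing down, gripper open.
Joint ranges: [-2.65, 2.65], [-0.89, 1.7], [-1.18, 1.37], [-2.13, 2.11], [-1.35, 1.29], [-3.14, 3.14]. Speed limits (rad/s): [1.89, 1.89, 2.57, 2.79, 3.14, 3.14].

INTERFACE

Orientations are given as a 3x3 rotation matrix whose columns are the frame's x, y, z axes.
In Python, from bench import manip, vision, order gives the robot as it stands.
- The arm moves only by the tool drive_tool, never from a script. Its argument "motion" is a list of rows, each a list of 3 entries, a list of its own where there are three numbers: the opening in per cent of the stroke, from 0 (shut) to 100 (fully open), then the shift along the tool's x, y, z in m, then the turn, a rotation vector about the tool's x, y, z in rad. A call has 1 to 20 rows; each row is the pose to reach, as a shift and turn from the pose commanded when the call began, along the tool's axes at that moment; what a row does not reach only later rows make up. A row lasts 1/12 s, in which the tool goes at most 41.7 mm and 7.16 degrees, less where a joint would pass 70% of its speed; a pose out of reach is approached as far as the arm can. A call with a gripper value outside its range is refused whole. The fingers move at their own pace and stop on an object; "newtons" is the grip in N (left out, the last holds). Time passes only in rows, so rows that repeat a pose let the fingers close. It gives the time, the measured TCP pose, the force, the opening and the grip force at its end, in the units of the state.
- manip.observe(): the state, without advancing time (a new reading comes with each control period).
- vision.read_camera(name): name is "scene" or "side" or "wrist"; returns (picture, depth): 480x640x3 uint8, red, green, blue; 480x640 float32, m along the optical axis (not along the pixel's ray), 0 where there is no reading.
- vision.get_calibration(name): a dict with "fx", "fy", "cx", "cy" (pixels), "R" (3x3) and "t" (3): a world point X has camera coordinates R X + t. Camera axes: x right, y down, z forward; pixel columns grow to the right and rows downward; lengths in m; the calibration is good to about 2 mm. The wrist camera is an equidistant fisheye: a pixel r from the principal point sees the ray r / f radians off the axis. A picture is of the moment at which its call begins: read the wrist's pose just before it. get_calibration takes no time and is no camera call; for the wrist camera it gives the pose at the moment of the call.
- order.close_job(): hands the job in; it is judged then, once.
The state is a dict: "time": time; "joint_positions": joint angles; "joint_velocities": joint speeds; "tau": joint torques, N m; "eef_pos": TCP position; "tool_rot": TCP orientation; "force": force on the tool from outside, world axes, zero at the start; "wrist_torque": the same for the moment, N m; "gripper_width": finger opening in m; "finger_force": force on a finger pad.
Only numpy, scipy, OpenCV 4.12 (cv2) and the standard library are available. Lean on these libraries where they do the work, as an engineer would, in place of code of your own. Each camera call takes 0.05 s, during which the arm holds its last target. There are 200 camera calls.

TASK

On the counter's flip stand of finish samples, turn the wide leaf right over the spine with your fingertips: push it up and over, then press it down until it lies fully flat on the empty side. Do it gently, without pinching, flinging or slamming the leaf, and take your hand away. Leave the narrow leaf and the things around the stand as they are.

Things in the scene. Friction and masses are not known exactly. Their poses are not given: they have to be found in the camera images.
- stand: Counter-top flip stand screwed to the counter: a flat wooden board 270 mm (its x) by 310 mm (its y), black-rubber-topped, top at 27 mm height. Origin: centre of its underside, on the counter. A steel spine rod, 8 mm thick, runs along its x axis over the middle (y = 0), its centre line 30 mm above the counter, held in two end brackets that reach 42 mm height. Both leaves are hinged on this rod and at the start lean over the board's -y half. The +y half is bare.
- wide_leaf (a joint): Hinge angle (rad) of the WIDE leaf, a stiff flat aluminium plate 80 mm wide along the spine, 4 mm thick, its free edge 150 mm from the spine's centre line, about 0.1 kg. 0 = flat on the board's -y half, pi/2 = upright, pi = flat on the +y half (end stop). At the start it stands ajar at 0.4 to 0.95. Its hinge is stiff: friction of 0.14 N m holds it at whatever angle it is left, so 1 to 2 N at the free edge moves it.
- wide_leaf_spine (a point): Point on the spine's centre line at the middle of the wide leaf's width, 30 mm above the counter. The two leaves sit side by side on the spine, centred 70 mm either side of the stand's origin; which is at +x and which at -x varies.
- wide_leaf_edge (a point): Middle of the wide leaf's free edge, mid-thickness: 150 mm from point wide_leaf_spine.
- narrow_leaf (a joint): Hinge angle (rad, same sense) of the NARROW leaf, the same but 45 mm wide along the spine. At the start it stands ajar at 0.3 to 0.9. To be left as it is.
- narrow_leaf_edge (a point): Middle of the narrow leaf's free edge, mid-thickness, 150 mm from the spine's centre line.
- spray_can: Bystander: upright aerosol can, 65 mm diameter, 190 mm tall. Origin: centre of its underside.
- shackle: Bystander: steel bow shackle lying flat, about 90 x 85 mm, 22 mm high. Origin: on the counter, under the middle of its bow.
- carton: Bystander: closed cardboard carton 110 x 75 x 60 mm high. Origin: centre of its underside.

How it is judged:
By the outcome, as a careful person would: the job done as asked, in the order asked, and still so for the second after the job is handed in, with the robot touching nothing.
It also fails if it takes over 40 s, if anything falls off the work surface, if the arm or the gripper's body presses on something with over 40 N, if the wrist force passes 120 N, or if a joint passes its speed limit or range.

## Working session

There is one attempt and no reset: what is moved stays moved. The work goes in short steps, Python scripts to look and compute and a tool call to move; the robot and the scene stay as the last step left them, time stands still between calls to the robot, and variables do not carry over. Pictures are saved under pics/ and viewed, at most 10 in all, crops included, and the job is handed in when it is done.

Besides the shell and the picture viewer there is one more tool, called by a JSON object that holds its "fn" and its "kwargs", one argument or row to a line. drive_tool: Moves the arm, as the interface text tells. Its arguments: {"type":"object","properties":{"motion":{"type":"array"},"newtons":{"type":"number"}},"required":["motion"]}

```bash
mkdir -p pics
python3 - <<'E'
from bench import manip,vision
import cv2,numpy as np
s=manip.observe();print(s['time'],s['eef_pos'],s['tool_rot'],s['force'],s['gripper_width'])
for n in('scene','side'):
    p,d=vision.read_camera(n);cv2.imwrite(f'pics/{n}0.png',p[:,:,::-1]);np.save(f'pics/{n}0.npy',d)
    c=vision.get_calibration(n);print(n,{k:np.round(v,3).tolist() for k,v in c.items() if k in('fx','cx','cy','R','t')})
E
```

```text
0.0 [0.20419433 0.48336133 0.22350721] [[-9.21159570e-01  3.89184667e-01 -5.85220581e-04]
 [ 3.89185065e-01  9.21159124e-01 -9.23174046e-04]
 [ 1.79796094e-04 -1.07814972e-03 -9.99999403e-01]] [-0.2636991  -0.00166596 -0.0845296 ] 0.08524429751095101
scene {'fx': 447.142, 'cx': 312.252, 'cy': 246.138, 'R': [[-0.465, 0.885, 0.015], [0.647, 0.351, -0.677], [-0.604, -0.305, -0.736]], 't': [0.249, -0.312, 1.456]}
side {'fx': 482.001, 'cx': 318.785, 'cy': 244.507, 'R': [[0.759, -0.651, -0.011], [-0.46, -0.524, -0.717], [0.461, 0.549, -0.697]], 't': [-0.425, 0.307, 0.8]}
```

View pics/scene0.png

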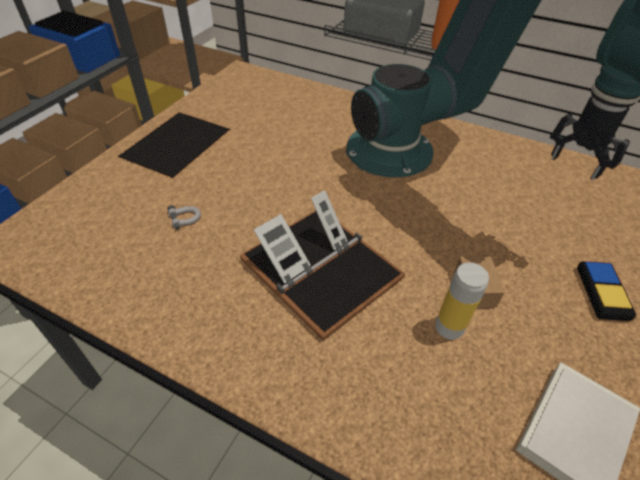

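View pics/side0.png

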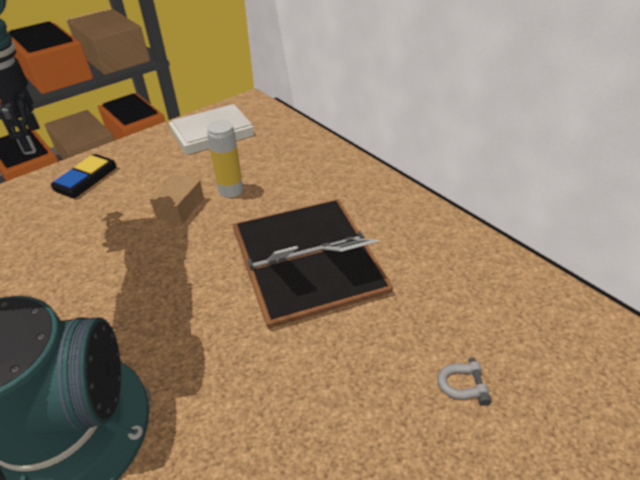

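The scene view shows the stand with board corners near (243,258), (323,331) and (402,272). The spine runs from (283,288) to (360,238), with the wide leaf at (283,250) and the narrow one at (330,222). The can is at (460,300), the carton is behind it, and the shackle is at (185,215).

```bash
cat > h.py <<'E'
from bench import manip,vision
import cv2,numpy as np
def ray(n,u,v):
    c=vision.get_calibration(n);R=np.array(c['R']);t=np.array(c['t'])
    return -R.T@t, R.T@np.array([(u-c['cx'])/c['fx'],(v-c['cy'])/c['fy'],1])
def atz(n,u,v,z):
    o,d=ray(n,u,v);return o+d*(z-o[2])/d[2]
def cloud(n,d):
    c=vision.get_calibration(n);v,u=np.mgrid[:480,:640]
    P=np.stack([(u-c['cx'])/c['fx']*d,(v-c['cy'])/c['fy']*d,d],-1)
    return (P-np.array(c['t']))@np.array(c['R'])
E
python3 - <<'E'
from h import *
for n in('scene','side'):
    im=cv2.imread(f'pics/{n}0.png')
    x,y=(225,180) if n=='scene' else (220,185)
    cv2.imwrite(f'pics/{n}c.png',cv2.resize(im[y:y+150,x:x+200],None,fx=4,fy=4,interpolation=cv2.INTER_CUBIC))
for u,v in((243,258),(323,331),(402,272)):print('corner',atz('scene',u,v,.027).round(3))
for u,v in((234,226),(338,203),(391,290),(270,322)):print('sidecorner',atz('side',u,v,.027).round(3))
P=cloud('scene',np.load('pics/scene0.npy'))
for u,v in((275,235),(285,250),(295,268),(325,205),(330,220),(338,236),(345,275),(465,280)):print(u,v,P[v,u].round(3))
E
```

```text
corner [ 0.632 -0.141  0.027]
corner [0.724 0.125 0.027]
corner [0.488 0.219 0.027]
sidecorner [0.481 0.21  0.027]
sidecorner [0.718 0.112 0.027]
sidecorner [ 0.612 -0.163  0.027]
sidecorner [ 0.38  -0.066  0.027]
275 235 [ 0.593 -0.069  0.108]
285 250 [ 0.6   -0.039  0.078]
295 268 [ 0.614 -0.005  0.048]
325 205 [ 0.459 -0.007  0.123]
330 220 [0.472 0.015 0.092]
338 236 [0.481 0.043 0.058]
345 275 [0.56  0.101 0.025]
465 280 [0.587 0.354 0.189]
```

View pics/scenec.png

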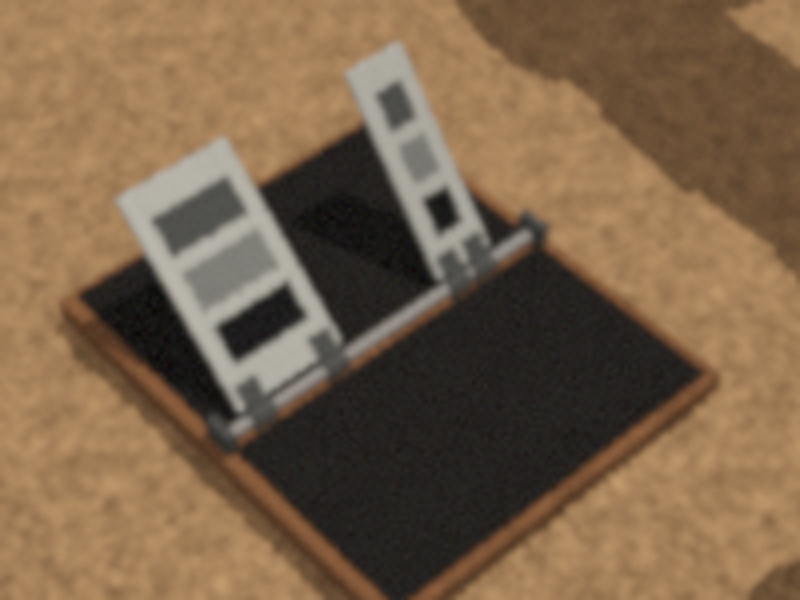

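The crop shows the wide leaf with its free edge from crop (118,200) to (225,140), its hinge from (240,410) to (340,340), and the spine brackets at (222,430) and (535,228). Next I'll fit the planes from depth.

Run:
```python
from h import *
d=np.load('pics/scene0.npy');P=cloud('scene',d)
im=cv2.imread('pics/scene0.png')
def poly(pts):
    m=np.zeros((480,640),np.uint8)
    q=(np.array(pts)/4+[225,180]).round().astype(np.int32);cv2.fillPoly(m,[q],1);return P[(cv2.erode(m,np.ones((3,3)))>0)&(d>0)]
L=dict(wide=[(118,200),(225,140),(340,340),(240,400)],narrow=[(348,72),(400,42),(488,235),(437,275)],board=[(250,450),(540,250),(700,375),(400,590)])
for k,v in L.items():
    Q=poly(v);c=Q.mean(0);U,S,V=np.linalg.svd(Q-c);n=V[2]*np.sign(V[2,2]);h=np.cross(n,[0,0,1]);h/=np.linalg.norm(h)
    print(k,len(Q),c.round(4),n.round(3),'tilt',np.arccos(n[2]),'h',h.round(4),'rms',S[2]/len(Q)**.5)
cs=np.array([atz('side',u,v,.027)[:2] for u,v in((234,226),(338,203),(391,290),(270,322))])
print(cs.mean(0),(cs[1]-cs[2]),(cs[0]-cs[3]),cs[1]-cs[0],cs[2]-cs[3])
im0=atz('scene',225+222/4,180+430/4,.036);im1=atz('scene',225+535/4,180+228/4,.036);print('brackets',im0,im1,im0-im1,(im0+im1)/2)
print('wide hinge ends',atz('scene',225+243/4,180+412/4,.032),atz('scene',225+340/4,180+350/4,.032))
# black mask contour rect at board
m=(cv2.cvtColor(im,cv2.COLOR_BGR2GRAY)<60);w=m&(abs(P[...,2]-.025)<.008)&(np.hypot(P[...,0]-.55,P[...,1]-.03)<.25)
# can, carton top heights
for nm,zlo,c,r in(('can',.16,(.59,.35),.1),('carton',.045,(.45,.4),.12)):
    for cam in('scene','side'):
        Q=cloud(cam,np.load(f'pics/{cam}0.npy'));s=(Q[...,2]>zlo)&(Q[...,2]<.2)&(np.hypot(Q[...,0]-c[0],Q[...,1]-c[1])<r);
        if s.sum():print(nm,cam,s.sum(),Q[s].min(0).round(3),Q[s].max(0).round(3))
```

```text
wide 1579 [ 0.5998 -0.0461  0.0848] [0.231 0.611 0.757] tilt 0.7118381552443201 h [ 0.9354 -0.3536  0.    ] rms 0.0017642554299279328
narrow 723 [0.472  0.0137 0.0945] [0.27  0.725 0.633] tilt 0.8850882629717912 h [ 0.937  -0.3494  0.    ] rms 0.0017323795960330068
board 4206 [0.5866 0.1102 0.0268] [-0.001 -0.001  1.   ] tilt 0.0014497736028306616 h [-0.7237  0.6901  0.    ] rms 0.0015437294851127605
[0.54786751 0.02312775] [0.10586901 0.27547869] [0.10053288 0.2760291 ] [ 0.2373028  -0.09737043] [ 0.23196667 -0.09682001]
brackets [ 0.67239454 -0.01050587  0.036     ] [0.43895392 0.08300483 0.036     ] [ 2.33440626e-01 -9.35107062e-02 -1.11022302e-16] [0.55567423 0.03624948 0.036     ]
wide hinge ends [ 0.65273649 -0.00809409  0.032     ] [0.58440604 0.01957508 0.032     ]
can scene 964 [0.537 0.332 0.16 ] [0.601 0.396 0.193]
can side 576 [0.532 0.326 0.16 ] [0.596 0.393 0.192]
carton scene 950 [0.366 0.329 0.045] [0.57  0.445 0.193]
carton side 1883 [0.365 0.324 0.045] [0.568 0.442 0.192]
```

View pics/sidec.png

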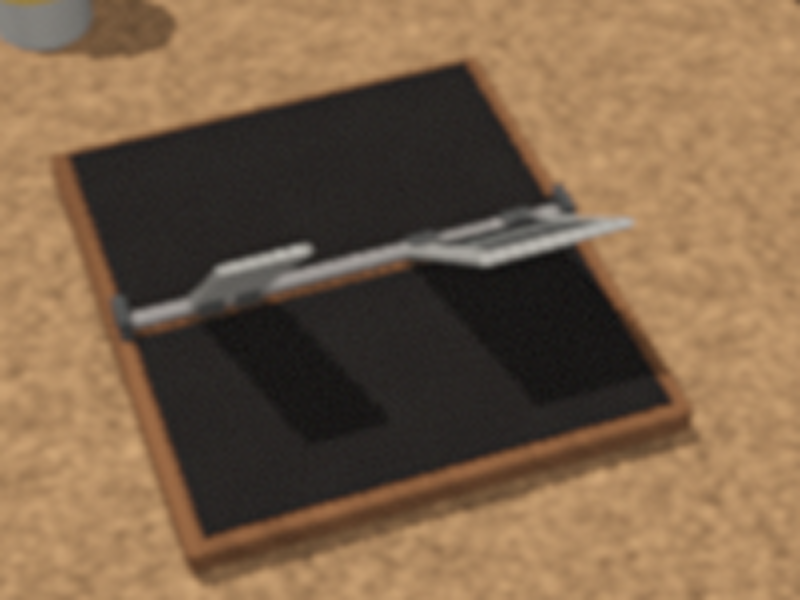

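Fitted stand frame: the wide leaf's spine point is at about (0.621, 0.011), the stand's +y is (0.358, 0.934), and the wide leaf stands at about 0.71 rad. The two spine points come out 141 mm apart against 140 given, so the fit checks. The tool's y axis is already within 2° of the stand's y. My plan is to keep the hand vertical with the fingers shut, push the edge over from the -y side, then press down.

{"fn": "drive_tool", "kwargs": {
  "motion": [
    [0, [0, 0, -0.03], [0, 0, 0]],
    [0, [-0.02, -0.015, -0.05], [0, 0, 0]],
    [0, [-0.04, -0.03, -0.05], [0, 0, -0.034]],
    [0, [-0.07, -0.053, -0.05], [0, 0, -0.034]],
    [0, [-0.1, -0.076, -0.05], [0, 0, -0.034]],
    [0, [-0.13, -0.1, -0.05], [0, 0, -0.034]],
    [0, [-0.16, -0.122, -0.05], [0, 0, -0.034]],
    [0, [-0.19, -0.145, -0.05], [0, 0, -0.034]],
    [0, [-0.22, -0.168, -0.05], [0, 0, -0.034]],
    [0, [-0.25, -0.19, -0.05], [0, 0, -0.034]],
    [0, [-0.28, -0.214, -0.05], [0, 0, -0.034]],
    [0, [-0.31, -0.237, -0.05], [0, 0, -0.034]],
    [0, [-0.34, -0.26, -0.05], [0, 0, -0.034]],
    [0, [-0.37, -0.282, -0.05], [0, 0, -0.034]],
    [0, [-0.4, -0.305, -0.05], [0, 0, -0.034]],
    [0, [-0.43, -0.328, -0.05], [0, 0, -0.034]],
    [0, [-0.46, -0.351, -0.05], [0, 0, -0.034]],
    [0, [-0.49, -0.374, -0.05], [0, 0, -0.034]],
    [0, [-0.52, -0.4, -0.05], [0, 0, -0.034]],
    [0, [-0.55, -0.42, -0.05], [0, 0, -0.034]]
  ],
  "newtons": 20
}}

```text
time: 1.77
eef_pos: [0.5477, -0.1197, 0.2737]
tool_rot: [[-0.934, 0.358, -0.0], [0.358, 0.934, -0.0], [0.0, -0.0, -1.0]]
force: [-0.2, 0.3, -0.0]
gripper_width: -0.0
finger_force: 0.0
```

{"fn": "drive_tool", "kwargs": {
  "motion": [
    [0, [-0.012, -0.015, 0.02], [0, 0, 0]],
    [0, [-0.022, -0.025, 0.045], [0, 0, 0]],
    [0, [-0.022, -0.025, 0.075], [0, 0, 0]],
    [0, [-0.022, -0.025, 0.105], [0, 0, 0]],
    [0, [-0.022, -0.025, 0.13], [0, 0, 0]],
    [0, [-0.022, -0.025, 0.15], [0, 0, 0]],
    [0, [-0.022, -0.025, 0.159], [0, 0, 0]],
    [0, [-0.022, -0.025, 0.159], [0, 0, 0]],
    [0, [-0.022, -0.025, 0.159], [0, 0, 0]]
  ]
}}

```text
time: 2.52
eef_pos: [0.5592, -0.1486, 0.1155]
tool_rot: [[-0.934, 0.358, -0.0], [0.358, 0.934, 0.0], [0.0, 0.0, -1.0]]
force: [-0.1, -0.3, 0.6]
gripper_width: -0.0
finger_force: 0.0
```

Run:
```python
from h import *
s=manip.observe();print(s['eef_pos'],s['force'])
a,_=vision.read_camera('scene');b,_=vision.read_camera('side')
f=lambda p,x,y:cv2.resize(p[y:y+200,x:x+160,::-1],None,fx=2.5,fy=2.5,interpolation=cv2.INTER_CUBIC)
cv2.imwrite('pics/a1.png',np.hstack([f(a,200,110),f(b,270,110)]))
```

```text
[ 0.55924293 -0.14859972  0.11548343] [-0.07867874 -0.2681986   0.61371814]
```

View pics/a1.png

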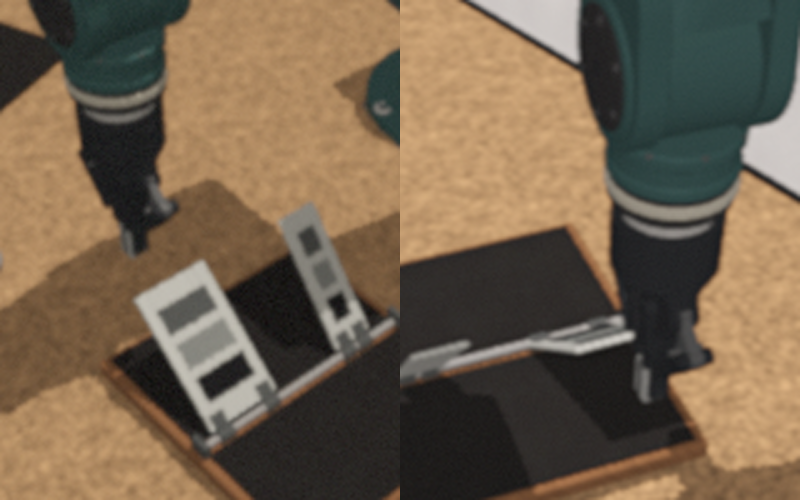

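The hand is beside the wide leaf's free edge and clear of both leaves. One finger part sticks out sideways at (165,205) in the left half and (695,345) in the right half. I'll project the expected tip and take a closer look.

Run:
```python
from h import *
a,_=vision.read_camera('scene');b,_=vision.read_camera('side')
out=[]
xs=np.array([.934,-.358,0]);ys=np.array([.358,.934,0]);T=np.array([.5592,-.1486,.0935])
for n,p in(('scene',a),('side',b)):
    c=vision.get_calibration(n);p=p[:,:,::-1].copy()
    def pr(X):
        q=np.array(c['R'])@X+c['t'];return np.array([c['fx']*q[0]/q[2]+c['cx'],c['fy']*q[1]/q[2]+c['cy']])
    t=pr(T);x0,y0=(t-[40,50]).astype(int)
    z=cv2.resize(p[y0:y0+75,x0:x0+80],None,fx=5,fy=5,interpolation=cv2.INTER_CUBIC)
    for X,col in((T,(0,0,255)),(T+.03*xs,(0,255,0)),(T+.03*ys,(255,0,0))):
        cv2.circle(z,tuple(((pr(X)-[x0,y0])*5).astype(int).tolist()),4,col,-1)
    out.append(z)
cv2.imwrite('pics/a2.png',np.hstack(out))
```

```text
(no output)
```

View pics/a2.png

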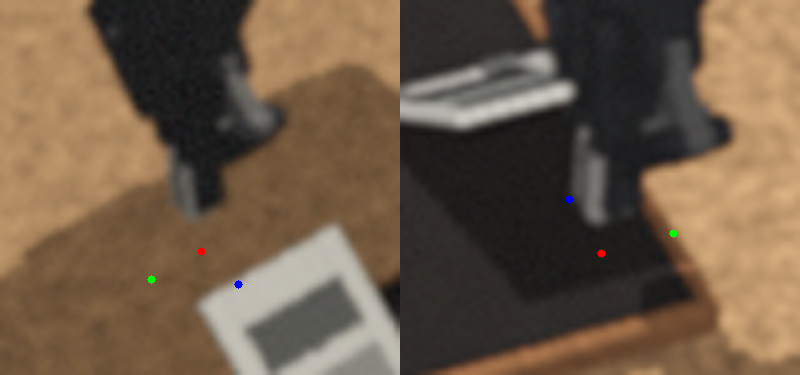

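In this crop the tip shows about 6 px above where I projected it, and a second part sits off to one side. I'll check the finger geometry with depth.

Run:
```python
from h import *
s=manip.observe();print(s['eef_pos'],s['gripper_width'])
B=np.array([[.934,-.358,0],[.358,.934,0],[0,0,1]]);T=np.array(s['eef_pos'])
for n in('scene','side'):
    _,d=vision.read_camera(n);Q=(cloud(n,d)-T)@B.T
    m=(d>0)&(np.linalg.norm(Q[...,:2],axis=-1)<.075)&(Q[...,2]>-.045)
    for lo in np.arange(-.045,.14,.015):
        k=m&(Q[...,2]>lo)&(Q[...,2]<=lo+.015)
        # leave leaf out
        if k.sum():print(n,'z',lo.round(3),k.sum(),'x',np.percentile(Q[k][:,0],[2,98]).round(3),'y',np.percentile(Q[k][:,1],[2,98]).round(3))
```

```text
[ 0.55974385 -0.14883736  0.11617699] 0.00011906101153424828
scene z -0.015 12 x [-0.018  0.02 ] y [0.067 0.075]
scene z 0.0 236 x [-0.036  0.038] y [0.006 0.073]
scene z 0.015 48 x [-0.008  0.011] y [-0.005  0.015]
scene z 0.03 41 x [-0.006  0.011] y [-0.005  0.016]
scene z 0.045 62 x [-0.009  0.012] y [-0.027  0.034]
scene z 0.06 96 x [-0.01   0.015] y [-0.04   0.045]
scene z 0.075 129 x [-0.008  0.017] y [-0.05   0.058]
scene z 0.09 187 x [-0.012  0.018] y [-0.054  0.063]
scene z 0.105 140 x [-0.007  0.019] y [-0.012  0.048]
scene z 0.12 69 x [-0.01   0.011] y [0.02  0.043]
scene z 0.135 169 x [-0.023  0.036] y [-0.008  0.039]
side z -0.015 9 x [-0.019  0.006] y [0.072 0.073]
side z 0.0 97 x [-0.04   0.007] y [-0.012  0.07 ]
side z 0.015 73 x [-0.013  0.004] y [-0.016  0.003]
side z 0.03 51 x [-0.014  0.004] y [-0.016  0.006]
side z 0.045 97 x [-0.016  0.005] y [-0.033  0.03 ]
side z 0.06 116 x [-0.019  0.006] y [-0.045  0.04 ]
side z 0.075 156 x [-0.019  0.003] y [-0.056  0.049]
side z 0.09 278 x [-0.022  0.009] y [-0.063  0.011]
side z 0.105 204 x [-0.022  0.007] y [-0.049  0.007]
side z 0.12 105 x [-0.018  0.008] y [-0.042 -0.021]
side z 0.135 295 x [-0.039  0.024] y [-0.039  0.004]
```

Depth shows the fingers close along the stand's y. The real tip sits about level with the TCP reading, and the knuckles start 45 mm above it. That is enough room for a gentle push on the free edge.

{"fn": "drive_tool", "kwargs": {
  "motion": [
    [0, [0, 0.01, 0.004], [0, 0, 0]],
    [0, [0, 0.02, 0.008], [0, 0, 0]],
    [0, [0, 0.028, 0.01], [0, 0, 0]],
    [0, [0, 0.036, 0.01], [0, 0, 0]],
    [0, [0, 0.042, 0.01], [0, 0, 0]],
    [0, [0, 0.048, 0.007], [0, 0, 0]],
    [0, [0, 0.053, 0.002], [0, 0, 0]],
    [0, [0, 0.058, -0.003], [0, 0, 0]],
    [0, [0, 0.064, -0.008], [0, 0, 0]],
    [0, [0, 0.07, -0.012], [0, 0, 0]],
    [0, [0, 0.076, -0.016], [0, 0, 0]],
    [0, [0, 0.082, -0.02], [0, 0, 0]],
    [0, [0, 0.088, -0.024], [0, 0, 0]],
    [0, [0, 0.094, -0.028], [0, 0, 0]],
    [0, [0, 0.1, -0.031], [0, 0, 0]]
  ]
}}

```text
time: 4.07
eef_pos: [0.5949, -0.0544, 0.1462]
tool_rot: [[-0.934, 0.357, -0.0], [0.357, 0.934, 0.0], [0.001, 0.0, -1.0]]
force: [-0.2, -1.3, -0.7]
gripper_width: -0.0
finger_force: 0.5
```

```bash
cat > ang.py <<'E'
from h import *
B=np.array([[.934,-.358,0],[.358,.934,0],[0,0,1]]);S=np.array([.621,.011,.03])
s=manip.observe();print('TCP',((np.array(s['eef_pos'])-S)@B.T+[0,0,.03]).round(4),'F',(B@np.array(s['force'])).round(2))
for n in('scene','side'):
    p,d=vision.read_camera(n);Q=(cloud(n,d)-S)@B.T
    g=p.min(-1)>110
    for nm,x0,hw in(('wide',0,.037),('narrow',-.14,.02)):
        k=g&(d>0)&(abs(Q[...,0]-x0)<hw)&(np.hypot(Q[...,1],Q[...,2])<.165)&(np.hypot(Q[...,1],Q[...,2])>.05)
        if k.sum()>20:
            q=Q[k];th=np.arctan2(q[:,2],-q[:,1]);print(n,nm,k.sum(),np.percentile(th,[20,50,80]).round(3))
E
python3 ang.py
```

```text
TCP [-0.0009 -0.0704  0.1462] F [ 0.25 -1.33 -0.69]
scene wide 668 [1.207 1.218 1.232]
scene narrow 419 [0.883 0.897 0.911]
side wide 567 [1.14  1.162 1.178]
side narrow 64 [0.855 0.863 0.874]
```

The leaf is at about 1.2 rad under 1.3 N. I'll continue over the top.

{"fn": "drive_tool", "kwargs": {
  "motion": [
    [0, [0, 0.006, -0.002], [0, 0, 0]],
    [0, [0, 0.012, -0.004], [0, 0, 0]],
    [0, [0, 0.018, -0.006], [0, 0, 0]],
    [0, [0, 0.024, -0.007], [0, 0, 0]],
    [0, [0, 0.03, -0.008], [0, 0, 0]],
    [0, [0, 0.036, -0.009], [0, 0, 0]],
    [0, [0, 0.042, -0.01], [0, 0, 0]],
    [0, [0, 0.047, -0.011], [0, 0, 0]],
    [0, [0, 0.052, -0.011], [0, 0, 0]],
    [0, [0, 0.057, -0.011], [0, 0, 0]],
    [0, [0, 0.062, -0.011], [0, 0, 0]],
    [0, [0, 0.067, -0.011], [0, 0, 0]],
    [0, [0, 0.072, -0.011], [0, 0, 0]],
    [0, [0, 0.077, -0.009], [0, 0, 0]],
    [0, [0, 0.082, -0.008], [0, 0, 0]],
    [0, [0, 0.087, -0.007], [0, 0, 0]],
    [0, [0, 0.092, -0.005], [0, 0, 0]],
    [0, [0, 0.097, -0.003], [0, 0, 0]]
  ]
}}

```text
time: 5.67
eef_pos: [0.6298, 0.0359, 0.1489]
tool_rot: [[-0.934, 0.358, 0.0], [0.358, 0.934, 0.0], [-0.0, 0.0, -1.0]]
force: [0.5, -0.5, 0.5]
gripper_width: -0.0005
finger_force: 0.4
```

```bash
python3 ang.py
```

```text
TCP [-0.0007  0.0264  0.1489] F [ 0.67 -0.3   0.48]
scene wide 55 [1.869 1.876 1.881]
scene narrow 195 [0.883 0.902 0.92 ]
side wide 1270 [1.819 1.842 1.859]
side narrow 48 [0.857 0.864 0.873]
```

{"fn": "drive_tool", "kwargs": {
  "motion": [
    [0, [0, 0.005, 0.002], [0, 0, 0]],
    [0, [0, 0.009, 0.004], [0, 0, 0]],
    [0, [0, 0.013, 0.006], [0, 0, 0]],
    [0, [0, 0.018, 0.009], [0, 0, 0]],
    [0, [0, 0.022, 0.011], [0, 0, 0]],
    [0, [0, 0.026, 0.014], [0, 0, 0]],
    [0, [0, 0.03, 0.017], [0, 0, 0]],
    [0, [0, 0.034, 0.02], [0, 0, 0]],
    [0, [0, 0.038, 0.024], [0, 0, 0]],
    [0, [0, 0.041, 0.027], [0, 0, 0]],
    [0, [0, 0.044, 0.031], [0, 0, 0]],
    [0, [0, 0.047, 0.035], [0, 0, 0]],
    [0, [0, 0.05, 0.038], [0, 0, 0]],
    [0, [0, 0.053, 0.042], [0, 0, 0]],
    [0, [0, 0.056, 0.046], [0, 0, 0]],
    [0, [0, 0.059, 0.05], [0, 0, 0]],
    [0, [0, 0.062, 0.054], [0, 0, 0]],
    [0, [0, 0.064, 0.058], [0, 0, 0]],
    [0, [0, 0.067, 0.062], [0, 0, 0]],
    [0, [0, 0.069, 0.066], [0, 0, 0]]
  ]
}}

```text
time: 7.43
eef_pos: [0.6543, 0.1001, 0.0825]
tool_rot: [[-0.934, 0.358, -0.0], [0.358, 0.934, -0.0], [0.0, -0.0, -1.0]]
force: [-0.3, -0.0, 0.4]
gripper_width: -0.0
finger_force: 0.3
```

```bash
python3 ang.py
```

```text
TCP [-0.0008  0.0951  0.0825] F [-0.28 -0.14  0.4 ]
scene wide 272 [2.597 2.613 2.622]
side wide 1068 [2.593 2.615 2.631]
side narrow 45 [0.858 0.865 0.873]
```

{"fn": "drive_tool", "kwargs": {
  "motion": [
    [0, [0, 0.002, 0.004], [0, 0, 0]],
    [0, [0, 0.004, 0.008], [0, 0, 0]],
    [0, [0, 0.005, 0.012], [0, 0, 0]],
    [0, [0, 0.006, 0.016], [0, 0, 0]],
    [0, [0, 0.007, 0.02], [0, 0, 0]],
    [0, [0, 0.008, 0.024], [0, 0, 0]],
    [0, [0, 0.009, 0.028], [0, 0, 0]],
    [0, [0, 0.01, 0.032], [0, 0, 0]],
    [0, [0, 0.01, 0.035], [0, 0, 0]],
    [0, [0, 0.011, 0.038], [0, 0, 0]],
    [0, [0, 0.011, 0.041], [0, 0, 0]],
    [0, [0, 0.011, 0.044], [0, 0, 0]],
    [0, [0, 0.012, 0.046], [0, 0, 0]],
    [0, [0, 0.012, 0.048], [0, 0, 0]],
    [0, [0, 0.012, 0.049], [0, 0, 0]]
  ]
}}

```text
time: 8.78
eef_pos: [0.6585, 0.1111, 0.0337]
tool_rot: [[-0.934, 0.358, -0.0], [0.358, 0.934, 0.0], [0.0, 0.0, -1.0]]
force: [-0.5, -1.0, 0.1]
gripper_width: 0.0
finger_force: 0.2
```

```bash
python3 ang.py
```

```text
TCP [-0.0008  0.1069  0.0337] F [-0.13 -1.07  0.07]
scene wide 815 [3.031 3.045 3.056]
side wide 759 [3.034 3.051 3.067]
side narrow 44 [0.859 0.866 0.873]
```

{"fn": "drive_tool", "kwargs": {
  "motion": [
    [0, [0, 0, 0.0015], [0, 0, 0]],
    [0, [0, 0, 0.003], [0, 0, 0]],
    [0, [0, 0, 0.0045], [0, 0, 0]],
    [0, [0, 0, 0.006], [0, 0, 0]],
    [0, [0, 0, 0.007], [0, 0, 0]],
    [0, [0, 0, 0.008], [0, 0, 0]],
    [0, [0, 0, 0.008], [0, 0, 0]]
  ]
}}

```text
time: 9.47
eef_pos: [0.6584, 0.111, 0.0257]
tool_rot: [[-0.934, 0.358, -0.0], [0.358, 0.934, -0.0], [0.0, -0.0, -1.0]]
force: [-0.2, 0.2, -0.3]
gripper_width: -0.0001
finger_force: 0.0
```

```bash
python3 ang.py
```

```text
TCP [-0.0009  0.1068  0.0257] F [-0.3   0.12 -0.27]
scene wide 849 [3.094 3.114 3.126]
side wide 704 [3.077 3.116 3.131]
side narrow 45 [0.858 0.866 0.873]
```

Contact still reads almost nothing, so I'll keep pressing in 1 mm steps.

{"fn": "drive_tool", "kwargs": {
  "motion": [
    [0, [0, 0, 0.001], [0, 0, 0]],
    [0, [0, 0, 0.002], [0, 0, 0]],
    [0, [0, 0, 0.003], [0, 0, 0]],
    [0, [0, 0, 0.003], [0, 0, 0]]
  ]
}}

```text
time: 9.9
eef_pos: [0.6587, 0.111, 0.0245]
tool_rot: [[-0.934, 0.358, 0.001], [0.358, 0.934, -0.0], [-0.001, 0.0, -1.0]]
force: [-6.0, -0.9, 17.9]
gripper_width: 0.0003
finger_force: 8.8
```

The force rose to 18 N, so the leaf is on its stop. I'll lift straight up and away.

{"fn": "drive_tool", "kwargs": {
  "motion": [
    [0, [0, 0, -0.002], [0, 0, 0]],
    [0, [0, 0, -0.006], [0, 0, 0]],
    [0, [0, 0, -0.015], [0, 0, 0]],
    [0, [0, 0, -0.03], [0, 0, 0]],
    [0, [0, 0, -0.055], [0, 0, 0]],
    [0, [0, 0, -0.085], [0, 0, 0]],
    [0, [0, 0, -0.115], [0, 0, 0]],
    [0, [0, 0, -0.145], [0, 0, 0]],
    [0, [0, 0, -0.175], [0, 0, 0]],
    [0, [0, 0, -0.205], [0, 0, 0]],
    [0, [0, 0, -0.225], [0, 0, 0]],
    [0, [0, 0, -0.23], [0, 0, 0]],
    [0, [0, 0, -0.23], [0, 0, 0]]
  ]
}}

```text
time: 10.98
eef_pos: [0.6591, 0.1111, 0.2546]
tool_rot: [[-0.934, 0.358, 0.003], [0.358, 0.934, 0.0], [-0.002, 0.001, -1.0]]
force: [0.1, 0.9, -0.4]
gripper_width: -0.0002
finger_force: 0.0
```

```bash
python3 ang.py
python3 - <<'E'
from h import *
B=np.array([[.934,-.358,0],[.358,.934,0],[0,0,1]]);S=np.array([.621,.011,0])
for n in('scene','side'):
    p,d=vision.read_camera(n);cv2.imwrite(f'pics/{n}9.png',p[:,:,::-1])
    Q=(cloud(n,d)-S)@B.T
    for x0 in(0,-.14):
      for y0 in(.04,.07,.1,.13):
        k=(d>0)&(abs(Q[...,0]-x0)<.03)&(abs(Q[...,1]-y0)<.015)&(Q[...,2]<.06)
        if k.sum()>10:print(n,x0,y0,k.sum(),np.median(Q[k][:,2]).round(4))
E
```

```text
TCP [-2.000e-04  1.071e-01  2.546e-01] F [-0.23  0.87 -0.42]
scene wide 1199 [3.096 3.119 3.13 ]
scene narrow 129 [0.879 0.894 0.909]
side wide 837 [-3.127  3.12   3.134]
side narrow 40 [0.858 0.866 0.873]
scene 0 0.04 264 0.0317
scene 0 0.07 282 0.0318
scene 0 0.1 284 0.0317
scene 0 0.13 315 0.0317
scene -0.14 0.04 221 0.0269
scene -0.14 0.07 231 0.0267
scene -0.14 0.1 239 0.0269
scene -0.14 0.13 257 0.0268
side 0 0.04 232 0.0311
side 0 0.07 223 0.0311
side 0 0.1 204 0.031
side 0 0.13 197 0.0309
side -0.14 0.04 249 0.0262
side -0.14 0.07 244 0.0263
side -0.14 0.1 229 0.0261
side -0.14 0.13 212 0.026
```

View pics/side9.png

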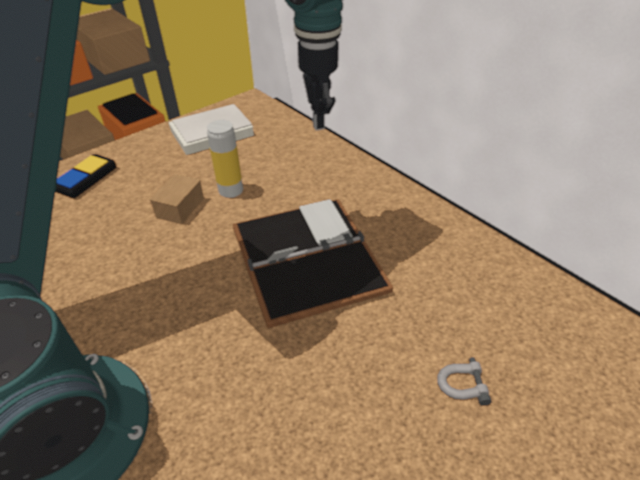

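The side view shows the wide leaf lying flat at (327,222), with its top level at 31–32 mm along its whole length. The narrow leaf, can, carton and shackle are where they were, and the hand is well clear.

```bash
python3 -c "
from bench import order;print(order.close_job())"
```

```text
the job is handed in; nothing more can be done
None
```

I turned the wide leaf over the spine and pressed it flat on the empty side, with its top level at 31–32 mm along its length; the narrow leaf and the things around the stand are unmoved, the hand is clear, and I handed the job in at about 11 s.

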